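# Set up the potter's bench mirror

### The job

The framed bench mirror is lying on its face with its kickstand folded. Lift the kickstand's rubber foot out of the back until the leg snaps over centre and stays fully open; then take the mirror by its steel handle and, without letting it fall, stand it upright on its bottom edge where it lies, with the kickstand's foot on the bench behind it. Finish while still gripping the handle and holding the mirror upright so that it cannot tip; leave the pots and tools around it alone.

Things in the scene. Friction and masses are not known exactly. Their poses are not given: they have to be found in the camera images.
- mirror: Wooden bench mirror lying on its face, plywood back up: 220 wide (x), 260 tall (y), 24 thick (z), about 1 kg. Origin: middle of its outline on the face side (bench height as it lies). y runs from the bottom edge (y -130, two rubber feet) to the top edge (+130, then the handle), z out of its back (up as it lies). Raised by the top, its back ends facing the side where the kickstand foot stuck out
- handle_mid (a point): Middle of the grip bar of the steel handle on the mirror's top edge: round bar 12 thick, 98 free length, along the mirror's x; in the mirror's frame at (0, 180, 19): 50 beyond the top edge, 19 above the bench as it lies, open space between bar and frame. The bar can turn between the finger pads. About 310 above the bench when upright
- mirror_foot (a point): Middle of the underside of the bottom edge's two rubber feet (18 deep), in the mirror's frame at (0, -130, 13)
- kick_toe (a point): Centre of the rounded end (radius 9) of the kickstand's rubber foot, 222 from the hinge. The foot is 18 thick, 44 long, on a straight 12 mm steel tube; folded, the tube lies along the middle of the back, 38 above the bench, and the foot sticks out past the bottom edge (its tip 41 past the feet), free all round. With the foot on the bench this point is 9 above it
- kick_hinge (a point): Kickstand hinge in a steel hub on the back, in the mirror's frame at (0, 60, 38); the hinge axis is parallel to the mirror's x. A short spring strut joins the hub to a bracket on the top edge; hub and bracket reach 49 above the bench as the mirror lies, within 30 of its middle line
- kickstand (a joint): Kickstand angle, rad: 0 folded along the back, growing as the foot is lifted out of the back, 0.66 open at its stop. A spring pushes it away from 0.30 either way; as the mirror lies the dead point is about 0.36, beyond it the leg springs open by itself. Lifting takes about 3 N at first. Feet and kickstand foot are all down when the standing mirror leans back 2 degrees
- jug: Bystander: brown clay jug 195 tall, 116 wide, with a handle, on a white plaster disc; origin at the centre of its underside
- bowl: Bystander: clay bowl 148 wide, 62 tall; origin at the centre of its underside
- cup_a: Bystander: clay cup 78 wide, 85 tall; origin at the centre of its underside
- cup_b: Bystander: fired clay cup 64 wide, 70 tall; origin at the centre of its underside
- vase: Bystander: fired clay vase 96 wide, 120 tall; origin at the centre of its underside
- knife: Bystander: steel-bladed spatula, 190 long, lying flat
- brush: Bystander: flat brush, 180 long, lying flat
- rib: Bystander: round wooden throwing rib, 76 wide, 7 thick, lying flat

How it is judged:
On the way:
1. the kickstand has snapped over centre to its open stop while the mirror still lies on its face (value of joint kickstand above 0.6 rad and angle between mirror's own z axis and vertical below 0.35 rad), for 0.2 s.
At the end, for the whole second after the job is handed in: Kickstand at its open stop (over 0.6 rad); mirror still, upright within 5.7 degrees, feet within 10 mm of the bench and 90 mm of where they lay, kickstand foot within 7 mm of the bench; gripper on the handle bar (TCP within 35 mm of its middle, over 2 N) (value of joint kickstand above 0.6 rad and angle between mirror's own y axis and vertical below 0.1 rad and height (world z) of mirror_foot below 0.01 m and height (world z) of kick_toe below 0.016 m and distance of mirror_foot from where it was at the start of the episode below 0.09 m and contact force between the fingers and mirror above 2 N and distance between the grasp point and handle_mid below 0.035 m and linear speed of mirror below 0.03 m/s); the arm keeps its last pose, push and grip.
It fails at once if the mirror falls or is flung (faster than 0.6 m/s) (linear speed of mirror above 0.6 m/s).
It fails at once if a pot is moved more than 20 mm (distance of any of jug, bowl, cup_a, cup_b, vase from where it was at the start of the episode above 0.02 m).
It fails at once if a tool is moved more than 30 mm (distance of any of knife, brush, rib from where it was at the start of the episode above 0.03 m).
It also fails if it takes over 56 s, if anything falls off the work surface, if the arm or the gripper's body presses on something with over 40 N, if the wrist force passes 120 N, or if a joint passes its speed limit or range.

### The arm

A 6-joint arm with a two-finger parallel gripper is mounted at the origin on the work surface. World frame = base frame: x ahead of the robot, y to its left, z up, the work surface at z = 0. Lengths are in m, angles in rad, forces in N, time in s.
With the tool pointing down it reaches from about 0.4 to 0.825 m from the base axis. Payload 7 kg.
Tool frame: the origin (TCP) lies between the finger pads, 19 mm behind the fingertips; this is the grasp point; z points along the fingers, y is the line along which they close (so a half turn about z gives the same grasp; the last joint's range is limited). The gripper opens to 88 mm and grips with 3 to 60 N. Pads are 19 mm wide; open, the fingers measure 130 mm over their backs; the gripper's body (78 mm by 193 mm) begins 47 mm behind the grasp point.
Start: joints at [1.618, 0.359, 0.012, 0, -1.224, -0.288], TCP at [0.161, 0.655, 0.245] pointing down, gripper open.
Joint ranges: [-3.07, 3.07], [-1.43, 2.12], [-1.02, 1.25], [-3.03, 1.67], [-3.05, -0], [-3.03, 3.03]. Speed limits (rad/s): [2.39, 2.39, 3.01, 3.14, 3.14, 3.14].

### API

Orientations are given as [roll, pitch, yaw] about the fixed x, y, z axes, in that order (R = Rz(yaw) Ry(pitch) Rx(roll)).
In Python, from station import arm gives the robot as it stands.
- The arm moves only by the tool advance, called after "Emit:" as name(argument=value, ...), one argument or row to a line, values as JSON. Schema: {"type":"object","properties":{"plan":{"type":"array","items":{"type":"array","items":{"type":"number"},"minItems":5,"maxItems":5},"minItems":1,"maxItems":20},"force":{"type":"number"},"only":{"type":"string"},"quiet":{"type":"boolean"},"lines":{"type":"string"}},"required":["plan"],"additionalProperties":false}. plan is a list of rows, 1 to 20 of them, each of 5 numbers: the finger opening in m, then dx, dy, dz in units of 25 mm, then a turn about the tool's z in units of 0.1 rad; each row is the pose to reach, as a shift and turn from the pose commanded when the call began, along the tool's axes at that moment; what a row does not reach only later rows make up. A row lasts 1/12 s, in which the tool goes at most 0.0417 m and 0.125 rad, less where a joint would pass 70% of its speed; a pose out of reach is approached as far as the arm can. The fingers move at their own pace and stop on an object; force is the grip in N (left out, the last holds). Time passes only in rows, so rows that do not move let the fingers close. The tool returns the time, the measured TCP pose, the force, the opening and the grip force at its end. only (a regular expression) keeps the lines of the reply that match it, lines (a string "A,B") keeps lines A to B, and quiet returns only ok. Input that does not fit is refused with a message, and nothing moves.
- arm.get_state(): the state, without advancing time (a new reading comes with each control period).
- arm.grab_frame(name): name is "side" or "top"; returns the picture (420x560x3 uint8, red, green, blue); there is no depth.
- arm.camera_params(name): a dict with "fx", "fy", "cx", "cy" (pixels), "D" ([k1, k2, p1, p2, k3] as OpenCV has them; the pictures are not rectified), "T" (4x4, takes a point from camera to world coordinates). Camera axes: x right, y down, z forward; pixel columns grow to the right and rows downward; lengths in m; the calibration is good to about 2 mm. A picture is of the moment at which its call begins. camera_params takes no time and is no camera call.
- arm.job_done(): hands the job in; it is judged then, once.
The state is a dict: "t": time; "q": joint angles; "qd": joint speeds; "joint_efforts": joint torques, N m; "eef_pos": TCP position; "ee_rot": TCP orientation; "force": force on the tool from outside, world axes, zero at the start; "moment": the same for the moment, N m; "width": finger opening in m; "gripper_force": force on a finger pad.
Only numpy, scipy, OpenCV 4.12 (cv2) and the standard library are available. Lean on these libraries where they do the work, as an engineer would, in place of code of your own. Each camera call takes 0.05 s, during which the arm holds its last target. There are 200 camera calls.

## Working session

There is one attempt and no reset: what is moved stays moved. The work goes in short steps, Python scripts to look and compute and a tool call to move; the robot and the scene stay as the last step left them, time stands still between calls to the robot, and variables do not carry over. Pictures are saved under pics/ and viewed, at most 10 in all, crops included, and the job is handed in when it is done.

```bash
ls; mkdir -p pics; python3 - <<'E'
from station import arm
import cv2
for n in("side","top"):
    cv2.imwrite(f"pics/{n}0.png",arm.grab_frame(n)[:,:,::-1]); p=arm.camera_params(n); print(n,p)
print(arm.get_state())
E
```

```text
pics
side {'fx': 470.2814157159494, 'fy': 470.2814157159494, 'cx': 280.42861647448956, 'cy': 209.00204462261607, 'D': array([0.03823802, 0.        , 0.        , 0.        , 0.        ]), 'T': array([[ 0.67128021, -0.57807175,  0.46391371, -0.04028355],
       [-0.74104011, -0.51027448,  0.43643958, -0.51998732],
       [-0.01557007, -0.63675192, -0.77091151,  0.98717675],
       [ 0.        ,  0.        ,  0.        ,  1.        ]])}
top {'fx': 391.8595593560128, 'fy': 391.8595593560128, 'cx': 276.45533061692305, 'cy': 211.82532924202488, 'D': array([-0.0061327,  0.       ,  0.       ,  0.       ,  0.       ]), 'T': array([[-0.00745375, -0.99430514,  0.10630961,  0.44029285],
       [-0.99967007,  0.00479599, -0.02523394,  0.02520439],
       [ 0.02458038, -0.10646262, -0.99401283,  1.24937001],
       [ 0.        ,  0.        ,  0.        ,  1.        ]])}
{'t': 0.1, 'q': array([ 1.61810735e+00,  3.59280786e-01,  1.11543454e-02, -2.95145544e-04,
       -1.22408272e+00, -2.88084987e-01]), 'qd': array([-0.0008791 , -0.00250871,  0.00209615,  0.00334147, -0.00021697,
       -0.00019692]), 'joint_efforts': array([-2.86457587e-03, -5.84165239e+01,  2.93751079e+01,  7.01550007e+00,
        1.01460921e-02, -5.45529701e-05]), 'eef_pos': array([0.16089705, 0.65512901, 0.24454274]), 'ee_rot': array([ 3.14015920e+00, -1.35405906e-04, -2.40874360e-01]), 'force': array([ 0.35338063, -0.39828101,  0.29827993]), 'moment': array([ 0.0345761 ,  0.03378708, -0.00586885]), 'gripper_force': 0.0, 'width': 0.08743574830928291}
```

View pics/side0.png

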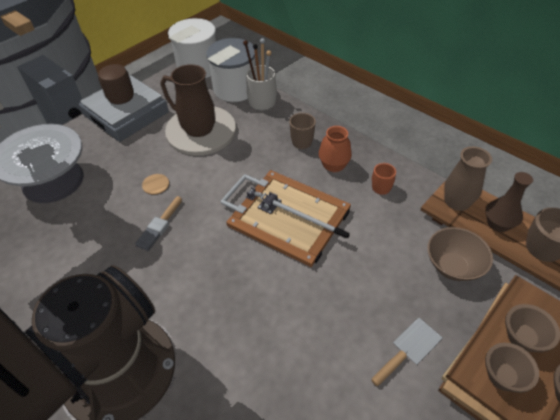

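View pics/top0.png

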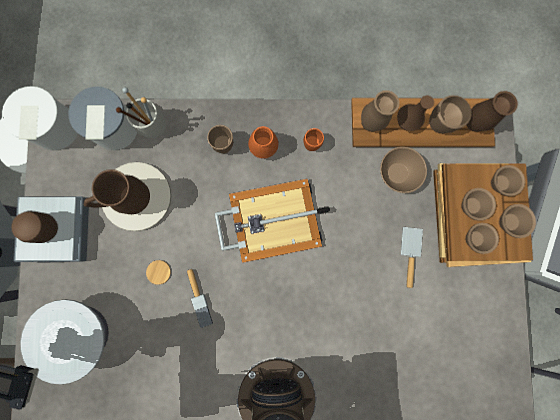

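The mirror lies with its handle at the left: in the top view at about (224,230), with the toe tip at about (331,209). In the side view the handle is near (240,193) and the toe near (347,234). Next I'll enlarge both.

```bash
python3 - <<'E'
import cv2
a=cv2.imread("pics/side0.png")[160:270,210:360]; b=cv2.imread("pics/top0.png")[170:270,205:345]
cv2.imwrite("pics/side0c.png",cv2.resize(a,None,fx=5,fy=5,interpolation=3))
cv2.imwrite("pics/top0c.png",cv2.resize(b,None,fx=5,fy=5,interpolation=3))
E
```

```text
(no output)
```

View pics/side0c.png

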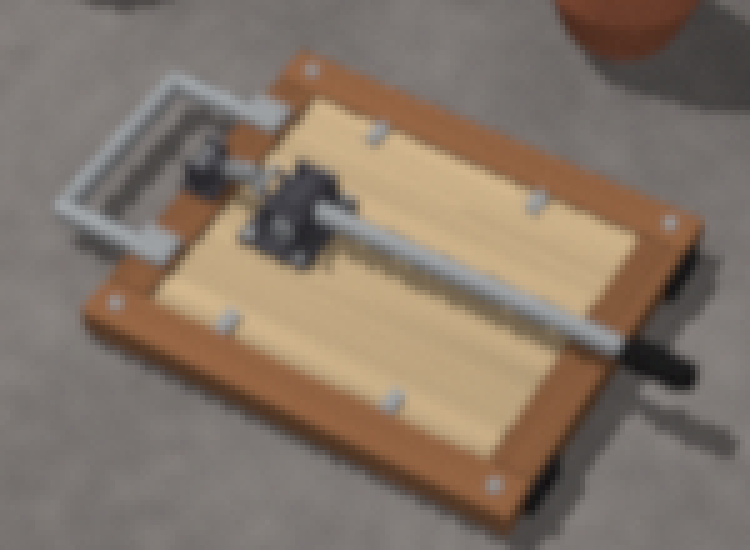

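View pics/top0c.png

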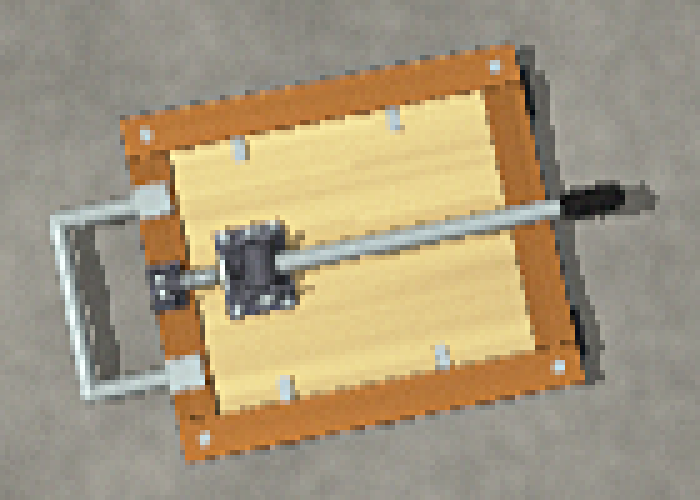

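The crops show the bar from (60,220) to (88,392) in the top crop and (180,83) to (65,205) in the side crop. The toe centre is at (612,198) top and (680,370) side, and the four corner screws are also visible. I'll triangulate these.

```bash
cat > h.py <<'E'
import numpy as np,cv2
from station import arm
def ray(n,uv):
    p=arm.camera_params(n);K=np.array([[p['fx'],0,p['cx']],[0,p['fy'],p['cy']],[0,0,1]])
    u=cv2.undistortPoints(np.array([[uv]],float),K,p['D'])[0,0];T=p['T']
    d=T[:3,:3]@[u[0],u[1],1];return T[:3,3],d/np.linalg.norm(d)
def tri(s,t):
    A=[];b=[];
    for n,uv in(("side",s),("top",t)):
        o,d=ray(n,uv);P=np.eye(3)-np.outer(d,d);A.append(P);b.append(P@o)
    x,r,*_=np.linalg.lstsq(np.vstack(A),np.hstack(b),rcond=None);return x,float(r[0])**.5
def proj(n,X):
    p=arm.camera_params(n);K=np.array([[p['fx'],0,p['cx']],[0,p['fy'],p['cy']],[0,0,1]]);Ti=np.linalg.inv(p['T'])
    return cv2.projectPoints(np.array(X,float).reshape(-1,3),cv2.Rodrigues(Ti[:3,:3])[0],Ti[:3,3],K,p['D'])[0][:,0]
E
python3 - <<'E'
from h import *
np.set_printoptions(precision=4,suppress=True)
S=lambda a:(210+(a[0]-2)/5,160+(a[1]-2)/5); T=lambda a:(205+(a[0]-2)/5,170+(a[1]-2)/5)
P={'barfar':((180,83),(60,220)),'barnear':((65,205),(88,392)),'toe':((680,370),(612,198)),
'tf':((312,70),(147,135)),'tn':((115,302),(205,438)),'bf':((670,222),(495,66)),'bn':((493,485),(558,366)),'tubeEnd':((622,346),(562,206))}
R={}
for k,(s,t) in P.items(): R[k],r=tri(S(s),T(t)); print(k,R[k],round(r,4))
mid=(R['barfar']+R['barnear'])/2; c=(R['tf']+R['tn']+R['bf']+R['bn'])/4
y=(R['tf']+R['tn']-R['bf']-R['bn']);y/=np.linalg.norm(y)
print('bar mid',mid,'centre',c,'yaxis',y,'bar-c',mid-c,'toe-c along y',(R['toe']-c)@y,(mid-c)@y)
print('yaw',np.degrees(np.arctan2(-y[0],y[1])),'bar dir',R['barnear']-R['barfar'])
st=arm.get_state();print(st['eef_pos'],st['ee_rot'])
E
```

```text
barfar [0.5667 0.1827 0.0192] 0.0008
barnear [0.4591 0.1638 0.0216] 0.0002
toe [ 0.5759 -0.1617  0.045 ] 0.0014
tf [0.619  0.1281 0.0266] 0.0016
tn [0.4292 0.0917 0.026 ] 0.002
bf [ 0.6623 -0.0918  0.0274] 0.0015
bn [ 0.4724 -0.1285  0.0255] 0.0017
tubeEnd [ 0.5708 -0.1303  0.0424] 0.0023
bar mid [0.5129 0.1733 0.0204] centre [ 0.5457 -0.0001  0.0264] yaxis [-0.1928  0.9812 -0.0008] bar-c [-0.0328  0.1734 -0.006 ] toe-c along y -0.16435951426335207 0.17647781838414964
yaw 11.118856667545415 bar dir [-0.1076 -0.0189  0.0024]
[0.1609 0.6551 0.2445] [ 3.1402 -0.0001 -0.2409]
```

The rows are not in the units I measure in: shifts go in units of 25 mm and turns go in units of 0.1 rad. I convert before sending: -0.04 m is -1.6, 0.692 m is 27.68, 1.136 rad is 11.36.

Emit:
advance(
  plan=[
    [0.088, 8, 9.2, -1.6, 4],
    [0.088, 8, 9.2, -1.6, 4],
    [0.088, 8, 9.2, -1.6, 4],
    [0.088, 23.92, 27.68, -1.6, 11.36],
    [0.088, 23.92, 27.68, -1.6, 11.36],
    [0.088, 23.92, 27.68, -1.6, 11.36],
    [0.088, 23.92, 27.68, -1.6, 11.36],
    [0.088, 23.92, 27.68, -1.6, 11.36],
    [0.088, 23.92, 27.68, -1.6, 11.36],
    [0.088, 23.92, 27.68, -1.6, 11.36],
    [0.088, 23.92, 27.68, -1.6, 11.36],
    [0.088, 23.92, 27.68, -1.6, 11.36],
    [0.088, 23.92, 27.68, -1.6, 11.36],
    [0.088, 23.92, 27.68, -1.6, 11.36],
    [0.088, 23.92, 27.68, -1.6, 11.36],
    [0.088, 23.92, 27.68, -1.6, 11.36],
    [0.088, 23.92, 27.68, -1.6, 11.36],
    [0.088, 23.92, 27.68, -1.6, 11.36],
    [0.088, 23.92, 27.68, -1.6, 11.36],
    [0.088, 23.92, 27.68, -1.6, 11.36],
  ],
)

```text
t: 1.77
eef_pos: [0.5395, -0.0877, 0.2828]
ee_rot: [3.142, 0.0, -1.377]
force: [0.2, 1.5, 0.1]
width: 0.0876
gripper_force: 0.0
```

To row units: 0.13 m is 5.2, 0.11 m is 4.4.

Emit:
advance(
  plan=[
    [0.06, 1.2, -0.36, 0.8, 0],
    [0.06, 2.4, -0.72, 2, 0],
    [0.06, 2.8, -0.84, 3.2, 0],
    [0.06, 2.8, -0.84, 4.4, 0],
    [0.06, 2.8, -0.84, 5.2, 0],
    [0.06, 2.8, -0.84, 5.2, 0],
    [0.06, 2.8, -0.84, 5.2, 0],
  ],
)

```text
t: 2.35
eef_pos: [0.5726, -0.1504, 0.1521]
ee_rot: [3.139, 0.0, -1.377]
force: [0.2, -0.3, 1.6]
width: 0.0599
gripper_force: 0.0
```

```bash
python3 - <<'E'
from h import *
st=arm.get_state();print(st['eef_pos'],st['ee_rot'])
a=cv2.resize(arm.grab_frame("side")[150:270,290:440,::-1],None,fx=4,fy=4,interpolation=3)
b=cv2.resize(arm.grab_frame("top")[150:260,260:400,::-1],None,fx=4,fy=4,interpolation=3)
c=np.zeros((490,1170,3),np.uint8);c[:480,:600]=a;c[:440,605:1165]=b
cv2.imwrite("pics/toe1.png",cv2.resize(c,None,fx=.68,fy=.68))
E
```

```text
[ 0.57263321 -0.15037359  0.15207114] [ 3.13862166e+00  1.34606058e-04 -1.37685638e+00]
```

View pics/toe1.png

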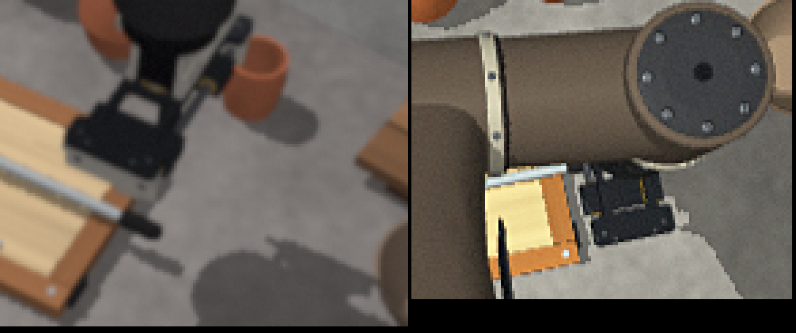

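The gripper hangs straight over the black foot, in line with it. The cup and bowl are clear, so I'll descend and grip.

To row units: 0.112 m is 4.48, -0.002 m is -0.08.

Emit:
advance(
  plan=[
    [0.06, 0.4, -0.08, 0.8, 0],
    [0.06, 0.4, -0.08, 2, 0],
    [0.06, 0.4, -0.08, 3.2, 0],
    [0.06, 0.4, -0.08, 4.2, 0],
    [0.06, 0.4, -0.08, 4.48, 0],
    [0.06, 0.4, -0.08, 4.48, 0],
    [0.0, 0.4, -0.08, 4.48, 0],
    [0.0, 0.4, -0.08, 4.48, 0],
    [0.0, 0.4, -0.08, 4.48, 0],
    [0.0, 0.4, -0.08, 4.48, 0],
    [0.0, 0.4, -0.08, 4.48, 0],
    [0.0, 0.4, -0.08, 4.48, 0],
  ],
  force=15,
)

```text
t: 3.45
eef_pos: [0.5775, -0.1596, 0.0415]
ee_rot: [-3.141, -0.0, -1.377]
force: [-0.3, 0.5, -0.4]
width: 0.0254
gripper_force: 0.0
```

To row units: -0.044 m is -1.76, -0.022 m is -0.88.

Emit:
advance(
  plan=[
    [0.0, 0, 0, 0, 0],
    [0.0, 0, 0, 0, 0],
    [0.0, 0, 0, 0, 0],
    [0.0, 0, 0, -0.44, 0],
    [0.0, -0.04, 0, -0.88, 0],
    [0.0, -0.1, 0, -1.32, 0],
    [0.0, -0.176, 0, -1.76, 0],
  ],
  force=15,
)

```text
t: 4.03
eef_pos: [0.5757, -0.1551, 0.086]
ee_rot: [3.141, 0.0, -1.377]
force: [-2.2, 0.6, -3.0]
width: 0.0169
gripper_force: 15.0
```

To row units: -0.0921 m is -3.684, -0.0886 m is -3.544.

Emit:
advance(
  plan=[
    [0.0, -0.1, 0, -0.44, 0],
    [0.0, -0.22, 0, -0.864, 0],
    [0.0, -0.392, 0, -1.368, 0],
    [0.0, -0.592, 0, -1.86, 0],
    [0.0, -0.74, 0, -2.18, 0],
    [0.0, -0.912, 0, -2.496, 0],
    [0.0, -1.1, 0, -2.8, 0],
    [0.0, -1.276, 0, -3.108, 0],
    [0.0, -1.44, 0, -3.34, 0],
    [0.0, -1.58, 0, -3.544, 0],
    [0.0, -1.692, 0, -3.684, 0],
    [0.0, -1.692, 0, -3.684, 0],
    [0.0, -1.692, 0, -3.684, 0],
  ],
  force=15,
)

```text
t: 5.12
eef_pos: [0.5686, -0.1139, 0.1769]
ee_rot: [-3.141, -0.001, -1.376]
force: [1.8, -2.0, -3.5]
width: 0.0176
gripper_force: 15.0
```

```bash
python3 - <<'E'
from h import *
a=cv2.resize(arm.grab_frame("side")[100:280,200:420,::-1],None,fx=3.3,fy=3.3,interpolation=3)
cv2.imwrite("pics/open1.png",a)
E
```

```text
(no output)
```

View pics/open1.png

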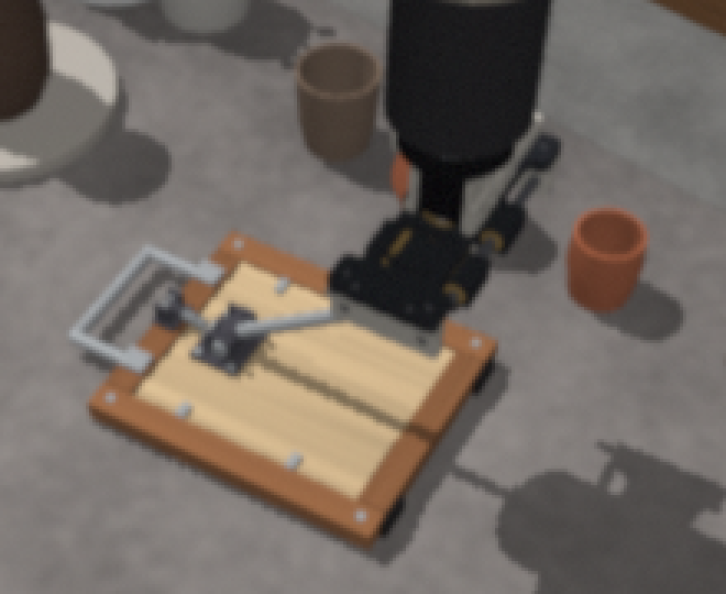

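The leg stands raised from the hub with its foot in the gripper, and the mirror is still flat. I'll release, rise and go over to the handle.

Emit:
advance(
  plan=[
    [0.05, 0, 0, 0, 0],
    [0.05, 0, 0, 0, 0],
    [0.05, 0, 0, 0, 0],
    [0.05, 0, 0, -1.2, 0],
    [0.05, 0, 0, -2.4, 0],
    [0.05, 0, 0, -4, 0],
    [0.05, -1.6, 0, -4, -1.2],
    [0.03, -2.8, 0, -4, -2.4],
    [0.03, -4, 0, -4, -3.6],
    [0.03, -5.2, 0, -4, -4.8],
    [0.03, -6.4, 0, -4, -6],
    [0.03, -7.6, 0, -4, -7.2],
    [0.03, -8.8, 0, -4, -8.4],
    [0.03, -10, 0, -4, -9.6],
    [0.03, -11.2, 0, -4, -10.8],
    [0.03, -11.776, 0, -4, -12],
    [0.03, -11.776, 0, -4, -13.2],
    [0.03, -11.776, 0, -4, -14.4],
    [0.03, -11.776, 0, -4, -15.71],
    [0.03, -11.776, 0, -4, -15.71],
  ],
)

```text
t: 6.83
eef_pos: [0.5113, 0.1754, 0.277]
ee_rot: [-3.141, 0.0, 0.2]
force: [0.1, 0.0, 0.7]
width: 0.0302
gripper_force: 0.0
```

```bash
python3 - <<'E'
from h import *
st=arm.get_state();print(st['eef_pos'],st['ee_rot'],st['width'])
a=arm.grab_frame("side")[150:270,200:380,::-1]
b=arm.grab_frame("top")[160:270,200:350,::-1]
cv2.imwrite("pics/s2.png",cv2.resize(a,None,fx=4.4,fy=4.4,interpolation=3));cv2.imwrite("pics/t2.png",cv2.resize(b,None,fx=5,fy=5,interpolation=3))
E
```

```text
[0.51128712 0.17541554 0.27699607] [-3.14141992e+00  2.21499962e-05  2.00485153e-01] 0.030168151585996974
```

View pics/s2.png

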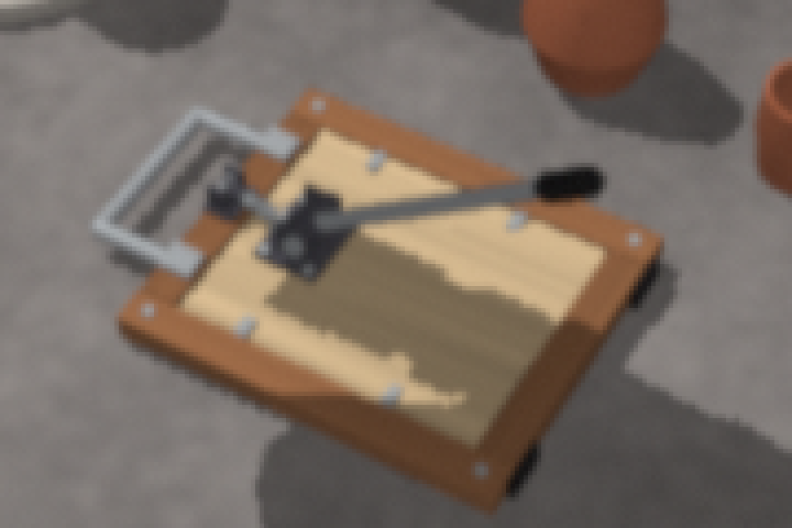

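The leg stays open on its own, and the bar midpoint at side pixel (233.5,188.6) shows the mirror has not moved. I'll descend onto the handle.

To row units: 0.253 m is 10.12, 0.03 m is 1.2.

Emit:
advance(
  plan=[
    [0.03, 0, -0.04, 1.2, 0],
    [0.03, 0, -0.04, 2.6, 0],
    [0.03, 0, -0.04, 4, 0],
    [0.03, 0, -0.04, 5.4, 0],
    [0.03, 0, -0.04, 6.8, 0],
    [0.03, 0, -0.04, 8, 0],
    [0.03, 0, -0.04, 8.8, 0],
    [0.03, 0, -0.04, 9.6, 0],
    [0.03, 0, -0.04, 10.12, 0],
    [0.03, 0, -0.04, 10.12, 0],
    [0.03, 0, -0.04, 10.12, 0],
  ],
  force=25,
)

```text
t: 7.85
eef_pos: [0.5111, 0.1757, 0.0236]
ee_rot: [3.141, 0.001, 0.191]
force: [1.5, 0.3, -0.2]
width: 0.0302
gripper_force: 0.0
```

Emit:
advance(
  plan=[
    [0, 0, 0, 0, 0],
    [0, 0, 0, 0, 0],
    [0, 0, 0, 0, 0],
    [0, 0, 0, 0, 0],
    [0, 0, 0, 0, 0],
    [0, 0, 0, 0, 0],
  ],
  force=25,
)

```text
t: 8.35
eef_pos: [0.5117, 0.176, 0.025]
ee_rot: [-3.141, -0.001, 0.194]
force: [-0.6, -3.2, 7.2]
width: 0.0111
gripper_force: 25.0
```

Emit:
advance(
  plan=[
    [0, 0, 0.096, -0.988, 0],
    [0, 0, 0.268, -1.968, 0],
    [0, 0, 0.516, -2.928, 0],
    [0, 0, 0.844, -3.864, 0],
    [0, 0, 1.244, -4.776, 0],
    [0, 0, 1.712, -5.652, 0],
    [0, 0, 2.256, -6.484, 0],
    [0, 0, 2.864, -7.268, 0],
    [0, 0, 3.524, -8.008, 0],
    [0, 0, 4.248, -8.688, 0],
    [0, 0, 4.248, -8.688, 0],
  ],
  force=25,
)

```text
t: 9.27
eef_pos: [0.5331, 0.0709, 0.2449]
ee_rot: [-3.14, -0.006, 0.193]
force: [-2.4, 7.6, 4.3]
width: 0.0106
gripper_force: 25.0
```

```bash
python3 - <<'E'
from h import *
a=arm.grab_frame("side")[110:290,170:410,::-1]
cv2.imwrite("pics/s3.png",cv2.resize(a,None,fx=3,fy=3,interpolation=3))
E
```

```text
(no output)
```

View pics/s3.png

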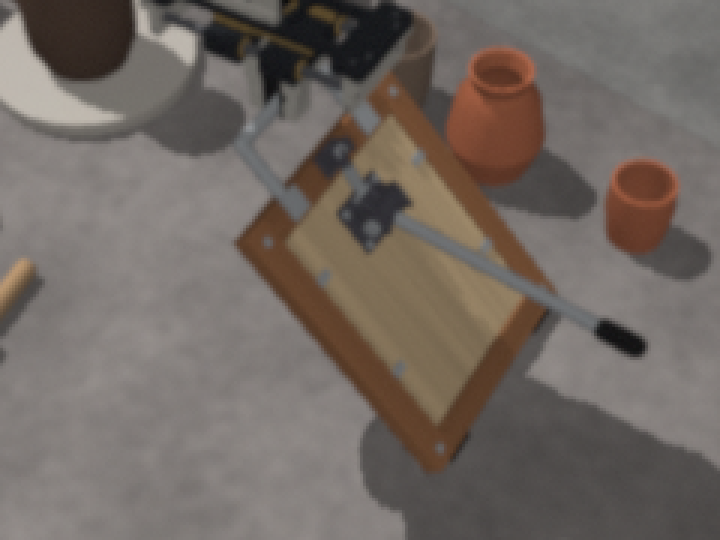

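The mirror is about halfway up, with its feet on the bench edge and the leg clear. I'll carry on along the arc.

To row units: 0.1802 m is 7.208, 0.1555 m is 6.22.

Emit:
advance(
  plan=[
    [0, 0, 0.776, -0.62, 0],
    [0, 0, 1.596, -1.18, 0],
    [0, 0, 2.464, -1.668, 0],
    [0, 0, 3.36, -2.088, 0],
    [0, 0, 4.292, -2.436, 0],
    [0, 0, 5.248, -2.708, 0],
    [0, 0, 6.22, -2.9, 0],
    [0, 0, 6.72, -2.968, 0],
    [0, 0, 7.208, -3.016, 0],
    [0, 0, 7.208, -3.016, 0],
    [0, 0, 7.208, -3.016, 0],
  ],
  force=25,
)

```text
t: 10.23
eef_pos: [0.5675, -0.1053, 0.3177]
ee_rot: [3.141, -0.003, 0.193]
force: [0.3, 0.7, 8.7]
width: 0.0112
gripper_force: 25.0
```

To row units: 0.037 m is 1.48, 0.025 m is 1.

Emit:
advance(
  plan=[
    [0, 0, 0.48, -0.024, 0],
    [0, 0, 1, -0.036, 0],
    [0, 0, 1.48, -0.024, 0],
    [0, 0, 1.48, -0.024, 0],
    [0, 0, 1.48, -0.024, 0],
  ],
  force=25,
)

```text
t: 10.65
eef_pos: [0.5748, -0.1416, 0.3181]
ee_rot: [3.14, -0.003, 0.194]
force: [1.1, 0.1, 7.0]
width: 0.0114
gripper_force: 25.0
```

```bash
python3 - <<'E'
from h import *
a=arm.grab_frame("side")[110:290,170:410,::-1]
cv2.imwrite("pics/s4.png",cv2.resize(a,None,fx=3.3,fy=3.3,interpolation=3))
E
```

```text
(no output)
```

View pics/s4.png

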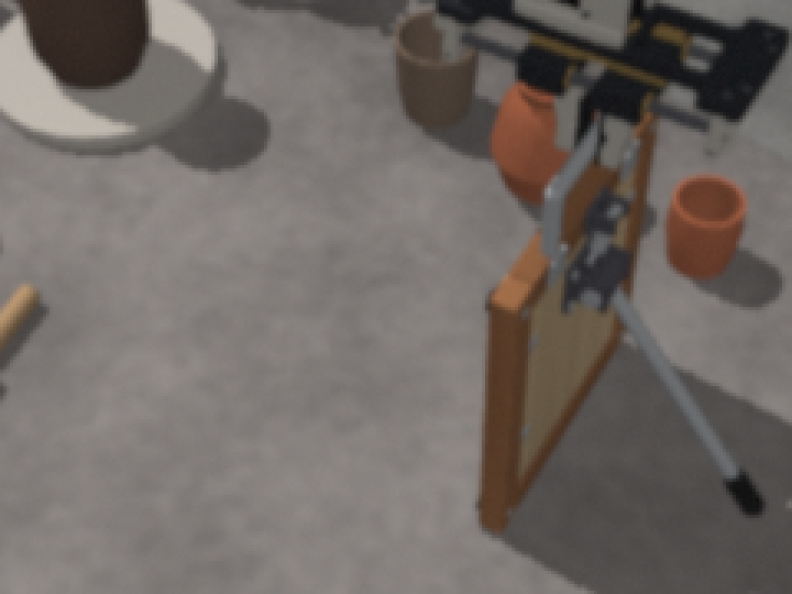

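Nearly upright, with the foot just off the bench and the feet pressed down at 7 N. I'll lean it back gently until the toe touches.

Emit:
advance(
  plan=[
    [0, 0, 0.12, 0, 0],
    [0, 0, 0.24, 0, 0],
    [0, 0, 0.36, 0, 0],
    [0, 0, 0.36, 0, 0],
    [0, 0, 0.36, 0, 0],
  ],
  force=25,
)

```text
t: 11.12
eef_pos: [0.5765, -0.1497, 0.3178]
ee_rot: [3.141, -0.003, 0.194]
force: [1.9, 0.7, 4.7]
width: 0.011
gripper_force: 25.0
```

To row units: 0.004 m is 0.16, 0.002 m is 0.08.

Emit:
advance(
  plan=[
    [0, 0, 0.08, 0, 0],
    [0, 0, 0.16, 0, 0],
    [0, 0, 0.16, 0, 0],
    [0, 0, 0.16, 0, 0],
  ],
  force=25,
)

```text
t: 11.45
eef_pos: [0.5772, -0.1535, 0.3177]
ee_rot: [3.141, -0.003, 0.195]
force: [2.1, 0.6, 5.0]
width: 0.011
gripper_force: 25.0
```

To row units: 0.003 m is 0.12, 0.002 m is 0.08.

Emit:
advance(
  plan=[
    [0, 0, 0.08, 0, 0],
    [0, 0, 0.12, 0, 0],
    [0, 0, 0.12, 0, 0],
    [0, 0, 0.12, 0, 0],
  ],
  force=25,
)

```text
t: 11.78
eef_pos: [0.5777, -0.1565, 0.3176]
ee_rot: [3.141, -0.002, 0.195]
force: [1.9, 1.1, 6.1]
width: 0.011
gripper_force: 25.0
```

Emit:
advance(
  plan=[
    [0, 0, 0.08, 0, 0],
    [0, 0, 0.12, 0, 0],
    [0, 0, 0.12, 0, 0],
    [0, 0, 0.12, 0, 0],
  ],
  force=25,
)

```text
t: 12.12
eef_pos: [0.5777, -0.1582, 0.3177]
ee_rot: [-3.14, -0.002, 0.195]
force: [-1.5, 8.1, 9.2]
width: 0.0111
gripper_force: 25.0
```

```bash
python3 - <<'E'
from h import *
a=cv2.resize(arm.grab_frame("side")[170:290,300:410,::-1],None,fx=4.9,fy=4.9,interpolation=3)
b=arm.grab_frame("top")[180:270,270:350,::-1];b=cv2.resize(b,None,fx=3,fy=3,interpolation=3)
c=np.zeros((590,790,3),np.uint8);c[:a.shape[0],:a.shape[1]]=a;c[:270,545:785]=b
cv2.imwrite("pics/s5.png",c)
E
```

```text
(no output)
```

View pics/s5.png

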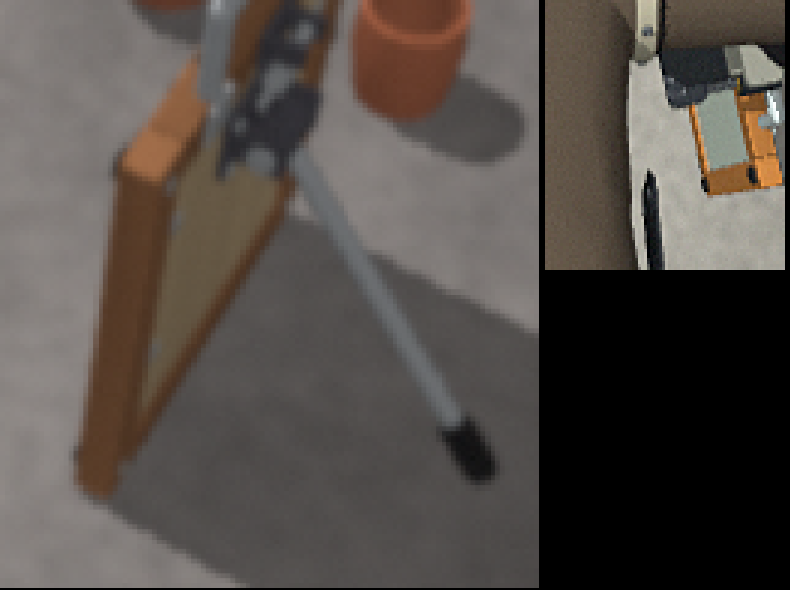

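```bash
python3 - <<'E'
from h import *
c=np.array([.5457,0,0]);y=np.array([-.193,.981,0])
for s in(.296,.302,.308):
  for z in(.009,.016): print(s,z,proj("side",c-s*y+[0,0,z])[0].round(1))
# lower front corner of the near side frame (x=-110): feet line
x=np.array([.981,.193,0]);print(proj("side",c-.13*y-.11*x)[0].round(1))
s=arm.get_state();print(s['force'],s['qd'].round(4),s['gripper_force'])
E
```

```text
0.296 0.009 [393.7 263.8]
0.296 0.016 [394.2 262.2]
0.302 0.009 [396.  264.9]
0.302 0.016 [396.5 263.3]
0.308 0.009 [398.3 265.9]
0.308 0.016 [398.8 264.3]
[312.2 269.4]
[-0.15006439  8.21544961  8.74197936] [ 0.0012  0.0001 -0.0011  0.0011  0.0007 -0.0007] 25.011621415615082
```

Emit:
advance(
  plan=[
    [0, 0, -0.04, 0.02, 0],
    [0, 0, -0.04, 0.02, 0],
    [0, 0, -0.04, 0.02, 0],
    [0, 0, -0.04, 0.02, 0],
    [0, 0, -0.04, 0.02, 0],
    [0, 0, -0.04, 0.02, 0],
  ],
  force=25,
)

```text
t: 12.72
eef_pos: [0.578, -0.1576, 0.3176]
ee_rot: [-3.141, -0.003, 0.195]
force: [1.1, 4.9, 9.1]
width: 0.0111
gripper_force: 25.0
```

```bash
python3 -c "
from station import arm
print(arm.job_done())"
```

```text
the job is handed in; nothing more can be done
None
```

I handed the job in with the kickstand snapped open and the mirror standing upright on its feet. The kickstand foot is on the bench behind it, judged by a sharp rise in push force as it touched, and the gripper still holds the handle at 25 N. No verdict came back.

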